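# Fit a keyed hub on an engine drive shaft

## Task

Put the steel keyed hub (the large ring with a tab inside its bore) on the upright shaft of the drive housing, turn it under a light press until its tab drops into the shaft's keyway, and seat it fully home, flat on the shaft's collar; then let go. Work gently: keep the load between the hub and the shaft or housing below 40 N, sideways jamming included, and leave the other things on the bench alone.

Things in the scene. Friction and masses are not known exactly. Their poses are not given: they have to be found in the camera images.
- hub: (All sizes in mm.) Keyed hub: plain steel ring standing on the bench, outer diameter 52, height 34, bore diameter 38, about 0.25 kg. Origin: centre of the flat underside, z up along its axis; its own x points to the tab in its bore. Grip it by the outside, anywhere round, from above. It starts with the tab pointing to world +x, away from the robot, within about 50 degrees either way.
- hub_tab (a point): Middle of the tab's underside, 16 from the hub's axis on its own +x side and 10 above the hub's underside. The tab is 8 wide and 12 tall (10 to 22 above the underside) and reaches in to 13 from the axis. A short dark line on the hub's top face marks its side.
- housing: Drive housing fixed to the bench: dark square plate 150 x 150 x 12, red drum of diameter 96 (104 over its ribs) up to 48, then a steel collar of diameter 52 with its flat top 60 above the bench. Origin: centre of the underside, z up along the upright shaft on the collar. Pressing the hub on any part of this housing or its shaft counts as pressing on the housing.
- seat (a point): Centre of the collar's flat top (the hub's seat), on the shaft's axis, 60 above the housing's underside. The hub is home when its underside is here. The shaft is 36 in diameter for 22 above the seat (radial clearance to the hub's bore about 1), ends there in a square-edged flat shoulder, and carries a thinner plain pilot, diameter 22, up to 36 above the seat.
- shoulder (a point): Centre of the shoulder, on the shaft's axis, 22 above the seat. One keyway 9.6 wide, open here, runs down to the seat, as deep as the pilot. It faces the housing's own +x within 0.8 rad either way; the exact angle is not measured: find it by feel or sight. Off the keyway the tab stops on the shoulder, hub 12 above the seat; play in it about 3 degrees. The shaft is locked up to 3 N m.
- collar: Bystander: small plain steel collar without tab, outer diameter 42, bore 26, height 20, loose on the bench. Origin: centre of the underside. It and the hub may have swapped places.
- wrench: Bystander: steel wrench 170 long lying on the bench.
- can: Bystander: blue metal can, diameter 60, height 130. Origin: centre of the underside.
- carton: Bystander: closed cardboard parts box 90 x 140 x 45. Origin: centre of the underside.
There are look-alikes about, which are no part of the job. What is shaped like the hub but turquoise or yellow is not meant.

How it is judged (in metres and radians):
On the way:
1. the hub is brought over the shaft, not yet home (horizontal distance between hub and seat below 0.012 m and z of hub in the frame of seat above 0.008 m), for 0.1 s.
At the end, for the whole second after the job is handed in: The hub sits upright (within 0.06 rad) on the shaft with its underside within 2 mm of the seat and its axis within 4 mm of the shaft's, which it can reach only with the tab in the keyway; it is released and at rest (horizontal distance between hub and seat below 0.004 m and z of hub in the frame of seat between -0.003 and 0.002 m and angle between hub's own z axis and vertical below 0.06 rad and linear speed of hub below 0.01 m/s); the robot touches nothing.
It fails at once if the hub is pressed on the housing or its shaft with more than 45 N (contact force between hub and housing above 45 N).
It fails at once if a bystander is moved by more than 20 mm (distance of any of collar, wrench, can, carton from where it was at the start of the episode above 0.02 m).
It also fails if it takes over 54 s, if anything falls off the work surface, if the arm or the gripper's body presses on something with over 40 N, if the wrist force passes 120 N, or if a joint passes its speed limit or range.

## Robot

A 6-joint arm with a two-finger parallel gripper is mounted at the origin on the work surface. World frame = base frame: x ahead of the robot, y to its left, z up, the work surface at z = 0. Lengths are in mm, angles in rad, forces in N, time in s.
With the tool pointing down it reaches from about 275 to 825 mm from the base axis. Payload 5.2 kg.
Tool frame: the origin (TCP) lies at the very end of the fingers, on their centre line; the grasp point (between the pads) lies 19 mm behind it; z points along the fingers, y is the direction in which the jaws open and shut (so a half turn about z gives the same grasp; the last joint's range is limited). The gripper opens to 93 mm and grips with 3 to 60 N. Pads are 15 mm wide; open, the fingers measure 128 mm over their backs; the gripper's body (75 mm by 188 mm) begins 65 mm behind the grasp point.
Start: joints at [-1.392, 0.259, 1.535, -0, 1.348, -0.203], TCP at [204.946, -510.394, 218.653] pointing down, gripper open.
Joint ranges: [-3.14, 3.14], [-0.91, 2.08], [0.19, 2.58], [-1.22, 4.36], [0.22, 2.71], [-3.12, 3.12]. Speed limits (rad/s): [2.57, 2.57, 3.14, 3.14, 3.14, 3.14].

## Interface

Orientations are given as [roll, pitch, yaw] about the fixed x, y, z axes, in that order (R = Rz(yaw) Ry(pitch) Rx(roll)).
In Python, from bench import robot gives the robot as it stands. The module is installed in compiled form; this text tells all that it offers. Calls block until the motion is done:
- robot.move_ptp(position, orientation): joint-space move of the TCP to a pose.
- robot.move_linear(position, ori=None, speed=150, f_stop=None): straight line of the TCP; ori=None keeps the orientation; speed is the mean speed in mm/s. With f_stop (N) it stops when the force on the tool has changed by that much, and returns True; else False.
- robot.move_j(angles): joint-space move.
- robot.move_gripper(opening): opening from 0.0 (shut) to 1.0 (fully open); the grip force is fixed at half the most; returns when the fingers have stopped.
- robot.sleep(seconds).
- robot.inverse_kinematics(position, orientation): joint angles nearest the present ones, or None.
- robot.get_image(name): name is "side" or "top" or "wrist"; returns a dict with "img" (420x560x3 uint8, blue, green, red), "fovy" (degrees; the focal length in pixels is half the picture's height over the tangent of half this angle, whatever the lens; pixels are square), "cx", "cy" (the principal point, pixels), "eye" and "orientation" of the camera in the world. Camera axes: x right, y down, z forward; pixel columns grow to the right and rows downward; lengths in mm; the calibration is good to about 2 mm. A picture is of the moment at which its call begins. There is no depth.
A pose or a line that the arm cannot do raises robot.MotionError and nothing moves.
- robot.hand_in(): hands the job in, once; it reports no verdict.
Readings, each from a call of its own:
- robot.current_t(): time.
- robot.current_qpos(): joint angles.
- robot.current_joint_vel(): joint speeds.
- robot.current_joint_efforts(): joint torques, N m.
- robot.current_tcp_pos(): TCP position.
- robot.current_eef_rot(): TCP orientation.
- robot.current_contact_force(): force on the tool from outside, world axes, zero at the start.
- robot.current_ft_torque(): the same for the moment, N m.
- robot.current_gripper_width(): opening from 0.0 (shut) to 1.0 (fully open).
Only numpy, scipy, OpenCV 4.12 (cv2) and the standard library are available. Lean on these libraries where they do the work, as an engineer would, in place of code of your own. Each camera call takes 0.05 s, during which the arm holds its last target. There are 200 camera calls.

## Working session

There is one attempt and no reset: what is moved stays moved. The work goes in short steps, each a Python script; the robot and the scene stay as the last script left them, time stands still between calls to the robot, and variables do not carry over. Pictures are saved under pics/ and viewed, about 8 in all and at most 12, crops included, and the job is handed in when it is done.

```bash
mkdir -p pics; cat > h.py <<'E'
import numpy as np, cv2, pickle
from scipy.spatial.transform import Rotation as R
def K(d):
    f=210/np.tan(np.radians(d["fovy"])/2); return f
def rot(d):
    o=np.array(d["orientation"],float)
    return o if o.shape==(3,3) else R.from_euler('xyz',o).as_matrix()
def px2w(d,u,v,z):
    r=rot(d)@np.array([(u-d["cx"])/K(d),(v-d["cy"])/K(d),1.]); e=np.array(d["eye"],float)
    return e+r*(z-e[2])/r[2]
def w2px(d,p):
    c=rot(d).T@(np.array(p,float)-np.array(d["eye"])); return K(d)*c[:2]/c[2]+[d["cx"],d["cy"]]
E
python3 - <<'E'
from bench import robot
import cv2,pickle,numpy as np
ims={}
for n in("top","side"):
    d=robot.get_image(n);ims[n]=d
    print(n,{k:v for k,v in d.items() if k!="img"})
    cv2.imwrite(f"pics/{n}0.png",d["img"])
pickle.dump(ims,open("ims.pkl","wb"))
print(robot.current_t(),robot.current_eef_rot())
E
```

```text
top {'fovy': 48.802680323698155, 'cx': 282.55407150994824, 'cy': 206.21738498810373, 'eye': array([ 368.24201843,  -27.95446276, 1234.61412818]), 'orientation': array([-2.97200658,  0.00990151, -1.56066472])}
side {'fovy': 44.78975574067854, 'cx': 282.5105447663628, 'cy': 207.6673468202906, 'eye': array([ 311.80111057, 1006.22723287,  765.79487425]), 'orientation': array([-2.14149181, -0.01978177, -2.91111548])}
0.1 [-3.13999922e+00 -3.15791383e-04  3.81830544e-01]
```

View pics/top0.png

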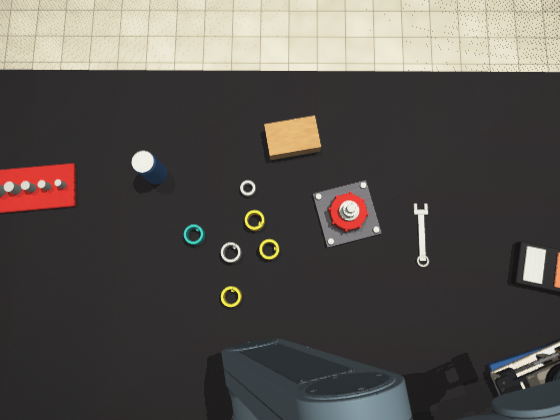

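View pics/side0.png

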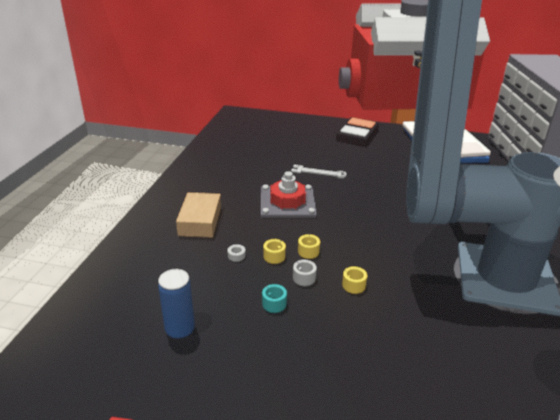

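Top view: steel rings at (231,252) and (247,188); yellow rings at (255,220), (269,249) and (231,296); turquoise at (194,234). The hub candidate is (231,252), the larger steel ring; (247,188) is the smaller collar. The housing is at about (349,211). I'll measure them and confirm with a crop.

```bash
python3 - <<'E'
from h import *
ims=pickle.load(open("ims.pkl","rb"));d=ims["top"]
def blob(d,c,r,f):
    u,v=c;s=d["img"][v-r:v+r,u-r:u+r].astype(int);m=f(s).astype(np.uint8)
    n,l,st,ce=cv2.connectedComponentsWithStats(m);k=1+np.argmax(st[1:,4])
    pts=np.argwhere(l==k)[:,::-1]; (x,y),rad=cv2.minEnclosingCircle(pts.astype(np.float32)); return x+u-r,y+v-r,rad,st[k]
grey=lambda s:(s.min(2)>90)&(s.max(2)-s.min(2)<40)
red=lambda s:(s[...,2]>120)&(s[...,1]<80)
for n,c,z in(("hub",(231,252),34),("collar",(247,188),20)):
    x,y,r,st=blob(d,c,15,grey);p=px2w(d,x,y,z);q=px2w(d,x+r,y,z);print(n,x,y,p,"diam",2*np.linalg.norm(p-q),st)
x,y,r,st=blob(d,(349,211),30,red);print("drum",x,y,r,px2w(d,x,y,48))
for c in((321,196),(364,185),(376,230),(331,241)):print(px2w(d,*c,14))
x,y,r,st=blob(ims["side"],(305,273),18,grey);print("side hub",x,y,w2px(ims["side"],[*px2w(d,*blob(d,(231,252),15,grey)[:2],34)[:2],17]))
a=cv2.resize(d["img"][170:280,205:285],None,fx=5,fy=5,interpolation=cv2.INTER_CUBIC)
b=cv2.resize(d["img"][175:250,310:385],None,fx=5,fy=5,interpolation=cv2.INTER_CUBIC)
b=cv2.copyMakeBorder(b,0,a.shape[0]-b.shape[0],0,0,cv2.BORDER_CONSTANT)
cv2.imwrite("pics/crop.png",np.hstack([a,b]))
E
```

```text
hub 230.2241382598877 251.7758617401123 [452.81649427 120.37933484  34.        ] diam 53.4927941878434 [  5   5  20  21 194]
collar 247.5 187.5 [626.24838158  80.73893899  20.        ] diam 42.44635735502841 [  8   7  16  16 143]
drum 347.56896591186523 211.3735637664795 19.857725143432617 [ 559.16948026 -182.81780658   48.        ]
[ 605.80906724 -116.62963275   14.        ]
[ 636.91390972 -232.39392064   14.        ]
[ 515.35481988 -261.72183037   14.        ]
[ 485.09605716 -142.52546315   14.        ]
side hub 304.17948722839355 271.8717956542969 [304.62723776 272.70976213]
```

View pics/crop.png

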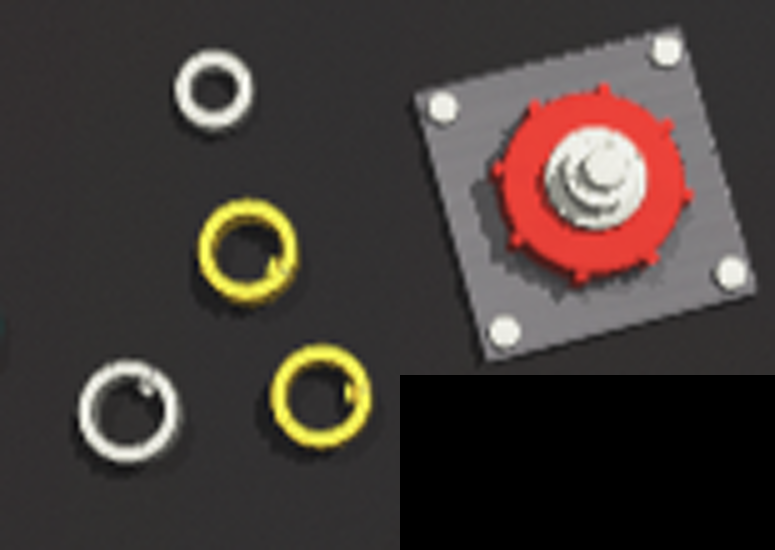

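The crop confirms the hub at top (231,252): steel, measured diameter 53, with the tab visible at its upper right (about -36° in the world). The other steel ring measures 42 and has no tab, so it is the collar. Next come close looks with the wrist camera.

```bash
python3 - <<'E'
from h import *
from bench import robot
pi=np.pi
for yaw in(-pi/2,-pi/4,0,pi/4,pi/2,.75*pi): print(yaw,robot.inverse_kinematics([560,-187,260],[pi,0,yaw]),robot.inverse_kinematics([453,120,150],[pi,0,yaw]))
ims={}
robot.move_ptp([520,-187,270],[pi,0,0.2]);robot.sleep(.2);ims["wh"]=robot.get_image("wrist");print(robot.current_tcp_pos(),robot.current_t())
robot.move_ptp([430,120,220],[pi,0,0.2]);robot.sleep(.2);ims["wr"]=robot.get_image("wrist");print(robot.current_tcp_pos(),robot.current_t())
ims["top2"]=robot.get_image("top")
pickle.dump(ims,open("ims2.pkl","wb"))
for k in("wh","wr"):print({a:b for a,b in ims[k].items() if a!="img"})
cv2.imwrite("pics/w.png",cv2.resize(np.hstack([ims["wh"]["img"],ims["wr"]["img"]]),(800,300)))
cv2.imwrite("pics/wh.png",ims["wh"]["img"]);cv2.imwrite("pics/wr.png",ims["wr"]["img"])
E
```

```text
-1.5707963267948966 [-5.11075863e-01  3.09008704e-01  1.36541118e+00 -4.44089210e-16
  1.46717277e+00  2.63051679e+00] None
-0.7853981633974483 [-5.11075863e-01  3.09008704e-01  1.36541118e+00 -4.44089210e-16
  1.46717277e+00  1.84511863e+00] [ 2.02560922e-02  1.74153387e-01  1.82359215e+00 -4.44089210e-16
  1.14384712e+00  2.37645058e+00]
0 [-5.11075863e-01  3.09008704e-01  1.36541118e+00 -4.44089210e-16
  1.46717277e+00  1.05972046e+00] [ 2.02560922e-02  1.74153387e-01  1.82359215e+00 -4.44089210e-16
  1.14384712e+00  1.59105242e+00]
0.7853981633974483 [-5.11075863e-01  3.09008704e-01  1.36541118e+00 -4.44089210e-16
  1.46717277e+00  2.74322300e-01] [ 2.02560922e-02  1.74153387e-01  1.82359215e+00 -4.44089210e-16
  1.14384712e+00  8.05654256e-01]
1.5707963267948966 [-0.51107586  0.3090087   1.36541118  0.          1.46717277 -0.51107586] [ 2.02560922e-02  1.74153387e-01  1.82359215e+00 -4.44089210e-16
  1.14384712e+00  2.02560922e-02]
2.356194490192345 [-0.51107586  0.3090087   1.36541118  0.          1.46717277 -1.29647403] [ 0.02025609  0.17415339  1.82359215  0.          1.14384712 -0.76514207]
[ 519.69962705 -187.76865054  269.88224203] 2.0167
[430.58386517 119.2240474  220.0079174 ] 3.5
{'fovy': 69.90907282898375, 'cx': 281.2320335082959, 'cy': 213.67068005442854, 'eye': array([ 583.85395412, -174.46955492,  435.41464764]), 'orientation': array([ 2.90307449e+00, -2.83665909e-05, -1.37303680e+00])}
{'fovy': 69.90907282898375, 'cx': 281.2320335082959, 'cy': 213.67068005442854, 'eye': array([494.84004025, 132.55298604, 385.66515379]), 'orientation': array([ 2.90355070e+00, -3.10396032e-04, -1.37327314e+00])}
```

View pics/w.png

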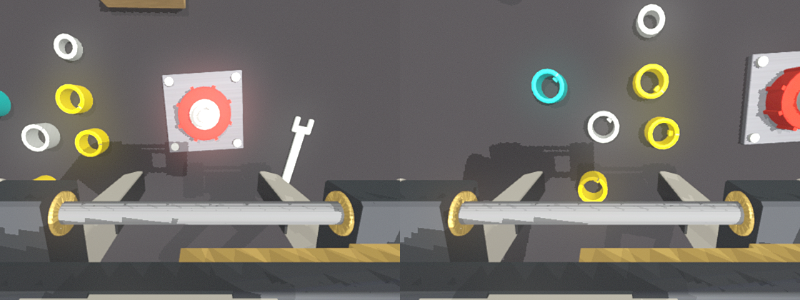

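```bash
python3 - <<'E'
from h import *
ims=pickle.load(open("ims2.pkl","rb"))
a=ims["wh"]["img"][120:200,245:325];b=ims["wr"]["img"][145:210,250:315]
f=lambda i,lo,hi,s:cv2.resize(np.clip((i.astype(float)-lo)*255/(hi-lo),0,255).astype(np.uint8),(s,s),interpolation=cv2.INTER_CUBIC)
cv2.imwrite("pics/c2.png",np.hstack([f(a,120,255,400),f(b,0,255,400)]))
def cen(d,c,r,fn,z):
    u,v=c;s=d["img"][v-r:v+r,u-r:u+r].astype(int);m=fn(s).astype(np.uint8)
    n,l,st,ce=cv2.connectedComponentsWithStats(m);k=1+np.argmax(st[1:,4])
    cs,_=cv2.findContours((l==k).astype(np.uint8),0,1);e=cv2.fitEllipse(cv2.convexHull(max(cs,key=len)));x,y=e[0][0]+u-r,e[0][1]+v-r
    return x,y,e[1],px2w(d,x,y,z)
grey=lambda s:(s.min(2)>150)&(s.max(2)-s.min(2)<40)
red=lambda s:(s[...,2]>s[...,1]+70)
print("hub",cen(ims["wr"],(284,177),30,grey,34))
print("drum",cen(ims["wh"],(285,158),40,red,48))
print("drumtop",cen(pickle.load(open("ims.pkl","rb"))["top"],(349,211),30,red,48))
E
```

```text
hub (284.53001976013184, 177.12824058532715, (44.70302200317383, 45.182708740234375), array([455.08935815, 120.55101371,  34.        ]))
drum (285.3665008544922, 158.1317367553711, (81.53914642333984, 82.09508514404297), array([ 563.70365755, -183.87388348,   48.        ]))
drumtop (348.0759449005127, 211.29820442199707, (39.40022659301758, 40.009822845458984), array([ 559.37854568, -184.13286427,   48.        ]))
```

View pics/c2.png

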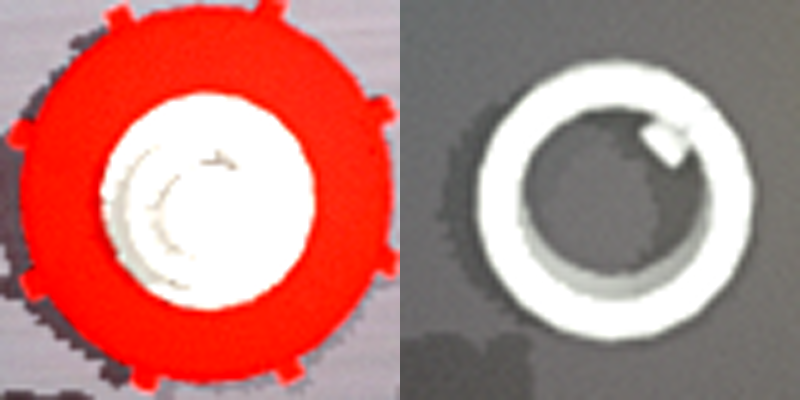

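```bash
python3 - <<'E'
from h import *
I=pickle.load(open("ims2.pkl","rb"));T=pickle.load(open("ims.pkl","rb"))["top"]
d=I["wh"]
def steel(d,c,r,t):
    u,v=c;s=d["img"][v-r:v+r,u-r:u+r].astype(int)
    m=((s.max(2)-s.min(2)<60)&(s.min(2)>t)).astype(np.uint8)
    n,l,st,ce=cv2.connectedComponentsWithStats(m);k=l[r,r]
    cs,_=cv2.findContours((l==k).astype(np.uint8),0,1);e=cv2.fitEllipse(cv2.convexHull(max(cs,key=len)));return np.array(e[0])+[u-r,v-r],e[1]
for n,dd,c,r in(("wrist",d,(286,160),26),("top",T,(349,211),16)):
    e=steel(dd,c,r,70);p=px2w(dd,*e[0],60);print(n,e,p)
    for z in(60,82,96): print(z,w2px(dd,[p[0],p[1],z]))
p=px2w(d,*steel(d,(286,160),26,70)[0],60)
# model-predicted diam
print("collar px diam",np.linalg.norm(w2px(d,p+[26,0,0])-w2px(d,p-[26,0,0])))
q=px2w(d,245+215/5,120+158/5,82);print("mark dir z82",q-p,np.degrees(np.arctan2(q[1]-p[1],q[0]-p[0])))
w=I["wr"];t=px2w(w,293.6,168.1,22);h=np.array([455.1,120.5]);print("tab",t[:2]-h,np.degrees(np.arctan2(*(t[:2]-h)[::-1])))
g=d["img"][136:184,262:310].astype(float)
def f(i,lo,hi):return cv2.resize(np.clip((i-lo)*255/(hi-lo),0,255).astype(np.uint8),(400,400),interpolation=cv2.INTER_CUBIC)
a=f(g,225,255)
for z,r,col in((60,26,(0,200,0)),(82,18,(255,0,0)),(82,11,(200,0,200)),(96,11,(0,0,255))):
    P=[((w2px(d,[p[0]+r*np.cos(t),p[1]+r*np.sin(t),z])-[262,136]+.5)*400/48).astype(int) for t in np.linspace(0,6.283,60)]
    cv2.polylines(a,[np.array(P)],True,col,1)
g=T["img"][193:229,331:367].astype(float)
cv2.imwrite("pics/c3.png",np.hstack([a,f(g,60,255)]))
E
```

```text
wrist (array([286.14868355, 159.75988197]), (42.31355667114258, 42.90468215942383)) [ 562.58098501 -184.92219597   60.        ]
60 [286.14868355 159.75988197]
82 [286.45053182 160.93253947]
96 [286.66266159 161.75664743]
top (array([348.71784687, 210.42626381]), (19.49812126159668, 19.904399871826172)) [ 559.72645012 -184.22989474   60.        ]
60 [348.71784687 210.42626381]
82 [349.86125247 209.03112593]
96 [350.61127092 208.11598336]
collar px diam 42.812451078810604
mark dir z82 [10.75391566  0.37760755 22.        ] 2.011028748500071
tab [11.39643033 -8.88877368] -37.952849321978476
```

View pics/c3.png

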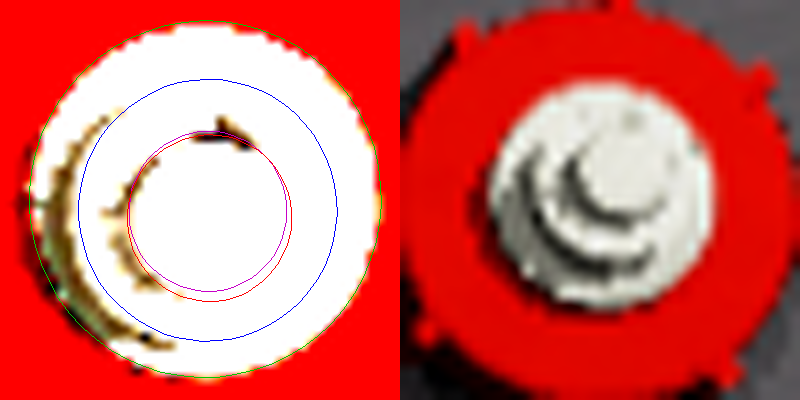

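The tab measures about -38°, and the shaft axis is at about (561,-184.5). The dark mark on the pilot puts the keyway near 0° (±8°). I'll grasp with the jaws along the diagonal that is clear of the neighbouring rings, then bring the hub above the pilot.

```bash
python3 - <<'E'
from h import *
from bench import robot
pi=np.pi
robot.move_ptp([454,120.5,60],[pi,0,-pi/4])
print(robot.move_linear([454,120.5,5],speed=80,f_stop=15))
robot.move_gripper(0.0);print("w",robot.current_gripper_width()*93,robot.current_tcp_pos(),robot.current_eef_rot(),robot.current_t())
robot.move_linear([454,120.5,130],speed=150);robot.sleep(.1)
print(robot.current_contact_force(),robot.current_gripper_width()*93)
yaw=-pi/4+np.radians(38)
robot.move_ptp([561,-184.5,130],[pi,0,yaw]);robot.sleep(.3)
for _ in range(4):print(robot.current_contact_force(),robot.current_tcp_pos());robot.sleep(.05)
print(robot.current_t())
im={n:robot.get_image(n) for n in("side","top","wrist")};pickle.dump(im,open("ims3.pkl","wb"))
s=im["side"]["img"][130:220,240:340];t=im["wrist"]["img"]
cv2.imwrite("pics/s3.png",np.hstack([cv2.resize(s,(380,342),interpolation=cv2.INTER_CUBIC),cv2.resize(t,(420,342))]))
E
```

```text
False
w 50.942293438010466 [453.92601501 120.4610871    5.03825386] [ 3.14140421e+00  4.25590476e-05 -7.85354177e-01] 6.0583
[ 0.48006169 -0.39852706 -1.90805357] 50.917311272834105
[ 0.07253367 -0.74356952 -1.88927192] [ 561.12865892 -183.53508017  130.21609532]
[ 0.48366059 -0.40060614 -2.31466884] [ 561.110773   -183.74047002  130.22317381]
[-0.69541155  0.32360224 -1.31716727] [ 561.11314988 -183.93322604  130.18563928]
[ 0.96555262  0.38446058 -2.31758146] [ 561.07894441 -184.09698065  130.15703528]
8.8667
```

View pics/s3.png

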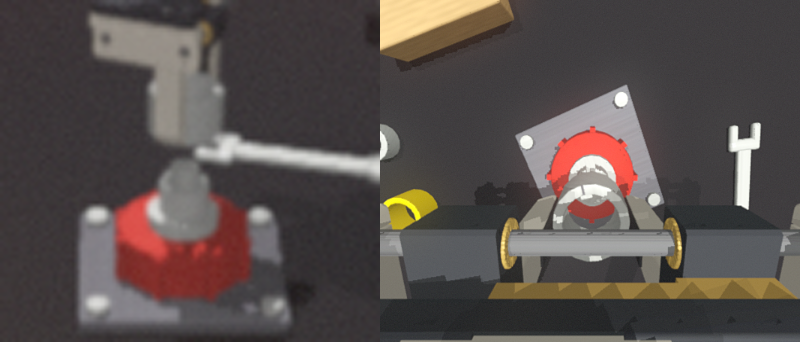

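The hub is held (grip width 51) above the shaft, upright. Next I'll lower it over the pilot and find the axis by touching sideways.

```bash
python3 - <<'E'
from h import *
from bench import robot
c=np.array([561,-184.5])
print(robot.move_linear([*c,93.5],speed=40,f_stop=7),robot.current_tcp_pos(),robot.current_contact_force(),robot.current_t())
f0=robot.current_contact_force()
if robot.current_tcp_pos()[2]<96:
  for ax in(0,1):
    m=[]
    for s in(1,-1):
        t=c.copy();t[ax]+=11*s
        hit=robot.move_linear([*t,93.5],speed=14,f_stop=5);robot.sleep(.05)
        p=robot.current_tcp_pos();m.append(p[ax]);print(ax,s,hit,p,robot.current_contact_force(),robot.current_t())
        robot.move_linear([*c,93.5],speed=50)
    c[ax]=np.mean(m);print(c)
    robot.move_linear([*c,93.5],speed=50)
print(c,robot.current_tcp_pos(),robot.current_contact_force(),robot.current_t())
E
```

```text
False [ 561.26247294 -184.64575055   93.84615495] [ 0.15797815 -0.57703358 -2.37565281] 10.075
0 1 True [ 568.70403968 -183.95811936   92.05798271] [ 0.67787429 -0.54282624 -3.26049131] 10.7833
0 -1 True [ 552.86052297 -184.32805525   92.86908517] [ 1.65617152 -0.33771133 -0.80219836] 11.75
[ 560.78228132 -184.5       ]
1 1 True [ 560.33456008 -176.99459265   92.7428459 ] [ 0.53741092 -1.68783394 -0.65885338] 12.975
1 -1 True [ 559.8113957  -193.37304027   92.20220602] [ 0.02377641  0.5071367  -2.83133854] 14.0417
[ 560.78228132 -185.18381646]
[ 560.78228132 -185.18381646] [ 560.77141183 -185.32479885   93.46396317] [ 0.88694095 -0.49321166 -2.57876349] 14.6167
```

The probed spans of 15.8 and 16.4 mm match the expected 16, so the centre is (560.8,-185.2). I'll lower over the shaft: a stop at TCP ≈87 would mean the bore missed, ≈77 would mean the tab is on the shoulder, and ≈65 would be home.

```bash
python3 - <<'E'
from h import *
from bench import robot
c=[560.8,-185.2]
hit=robot.move_linear([*c,67],speed=15,f_stop=8);robot.sleep(.1)
print(hit,robot.current_tcp_pos(),robot.current_eef_rot(),robot.current_contact_force(),robot.current_ft_torque(),robot.current_t())
E
```

```text
True [ 560.77196609 -185.19631622   76.35424036] [-3.13649206  0.01200012 -0.12230655] [-0.7945883   0.36302087  5.84124354] [ 0.10299622 -0.06761912 -0.0270662 ] 15.8417
```

The tab rests on the shoulder (underside ≈71–72). Now I'll turn in small steps under light press and watch for the drop.

```bash
cat > turn.py <<'E'
from h import *
from bench import robot
c=[560.8,-185.2]; base=np.radians(-7.0); pi=np.pi
def sweep(degs,tmax):
    for a in degs:
        y=base+np.radians(a); z=robot.current_tcp_pos()[2]
        robot.move_linear([*c,76.2],ori=[pi,0,y],speed=20)
        f=robot.current_contact_force()
        hit=robot.move_linear([*c,67],speed=20,f_stop=6)
        p=robot.current_tcp_pos()
        print(a,hit,p.round(2),f.round(1),robot.current_contact_force().round(1),robot.current_ft_torque().round(2)[2],round(robot.current_t(),2),flush=True)
        if p[2]<73.5: return True
        if robot.current_t()>tmax: break
    return False
E
python3 -c "
from turn import *
print(sweep([0,2.5,5,-2.5],22))"
```

```text
0 True [ 561.43 -185.55   76.03] [ 1.  -0.8  1.6] [-0.3 -0.1  4. ] 0.03 16.31
2.5 True [ 560.96 -185.15   76.3 ] [-0.3  0.9  5.1] [-1.3  0.8  6.3] 0.02 16.77
5 True [ 561.16 -185.74   76.33] [ 0.1 -1.7  5.1] [-0.2  0.   6.2] 0.03 17.24
-2.5 False [ 560.43 -185.93   66.29] [2.4 0.1 2.6] [ 1.3 -5.2 -1.1] -0.09 18.13
True
```

The tab dropped in at -2.5°. Next I'll seat the hub, release and retreat.

```bash
python3 - <<'E'
from turn import *
print(robot.current_contact_force())
h=robot.move_linear([*c,61],speed=8,f_stop=8);robot.sleep(.1)
p=robot.current_tcp_pos();print(h,p,robot.current_contact_force(),robot.current_t())
if p[2]<66:
    robot.move_gripper(1.0);robot.sleep(.2);print(robot.current_contact_force(),robot.current_tcp_pos())
    q=robot.current_tcp_pos()
    robot.move_linear([q[0],q[1],150],speed=100)
    robot.move_linear([430,-184,280],speed=200);robot.sleep(.3)
    im={n:robot.get_image(n) for n in("side","top","wrist")};pickle.dump(im,open("ims4.pkl","wb"));print(robot.current_t())
    s=im["side"]["img"][150:225,245:335]
    w=im["wrist"]; u,v=w2px(w,[560.8,-185.2,94]).astype(int);print(u,v)
    t=w["img"][max(v-50,0):v+50,u-60:u+60]
    cv2.imwrite("pics/s4.png",np.hstack([cv2.resize(s,(400,333),interpolation=cv2.INTER_CUBIC),cv2.resize(t,(400,333),interpolation=cv2.INTER_CUBIC)]))
E
```

```text
[ 1.33533302 -5.205912   -1.11065641]
True [ 560.63273871 -186.02731742   65.06130895] [-0.50220205  0.73105414  5.0196457 ] 18.6417
[ 0.12967952 -0.80684968 -0.08343963] [ 561.1009147  -187.01544534   65.23201317]
22.2083
262 80
```

View pics/s4.png

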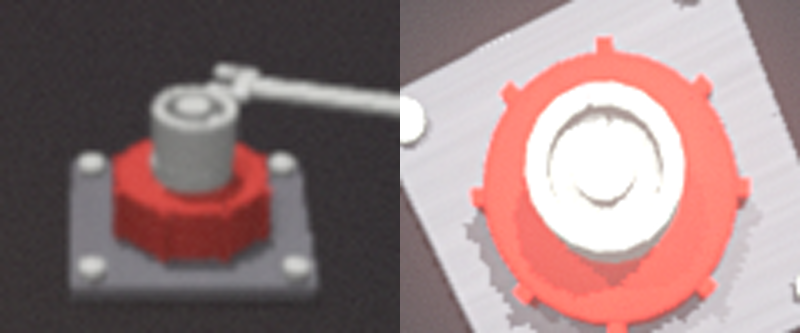

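The side view shows the hub upright with the pilot tip level with its top (crop (195,105)). I'll check its height numerically before handing in.

```bash
python3 - <<'E'
from turn import *
I=pickle.load(open("ims4.pkl","rb"));d=I["side"]
col=lambda x:(245+x*90/400,150+x*0)
print("top ellipse px obs", 245+194*90/400, 150+106*75/333)
for z in(94,96,106):print(z,w2px(d,[560.8,-185.2,z]))
for n in("top",):
    a=pickle.load(open("ims.pkl","rb"))[n]["img"].astype(int);b=I[n]["img"].astype(int)
    m=(abs(a-b).max(2)>60)
    for k,(u,v) in dict(collar=(247,188),can=(148,167),carton=(293,137),wrench=(422,235)).items():print(k,m[v-25:v+25,u-25:u+25].sum())
robot.hand_in()
E
```

```text
top ellipse px obs 288.65 173.87387387387386
94 [288.55904276 174.00582814]
96 [288.57830253 173.36088716]
106 [288.67505343 170.12104418]
collar 0
can 0
carton 0
wrench 2276
the job is handed in; nothing more can be done
```

The hub is seated home on the shaft with its tab in the keyway, and I handed the job in at about 22 s of robot time. The hand-in gives no verdict.

**What I did:**
- I picked the 52 mm steel ring with the tab, not the 42 mm collar or the coloured look-alikes.
- I gripped it and found the shaft's axis by touching the pilot from four sides. The spans were 15.8 and 16.4 mm against 16 expected.
- I lowered it until the tab stopped on the shoulder. I then turned it in small steps under a light press until it dropped in with the hub turned about 35.5° from where it was gripped.
- I pressed it home, let go and moved the arm clear.

**Last checks:**
- **Seating:** the press stopped at TCP z 65.1 mm (65 expected at home). In the side view the hub's top face is at (288.7, 173.9), against (288.6, 174.0) predicted for a seated hub.
- **Shoulder stop:** the tab stopped 11.3 mm above the final height; 12 mm was nominal.
- **Forces:** the presses stopped on changes of 6–8 N, and the highest wrist force I read was about 6 N. These were spot readings, so brief peaks between them were not recorded.
- **Bystanders:** the collar, can and carton showed no change in the top view. For the wrench that check was inconclusive: nearly all of its window changed, probably because the arm was in front of it. The part of it visible in the last side view looked undisturbed, and the arm never worked near it.

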